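# Locate a brass blank in the corner of a fixture plate

## Task

Load the rectangular brass blank on the aluminium fixture plate: push it across the plate until its long side lies flat against the long dark steel rail, then slide it along the rail into the corner pocket until it sits fully home against both the rail and the end stop. Only push it with the fingertips: it must stay flat on the plate and not be picked up, and it must not leave the rail on the way into the pocket. Leave everything else where it is.

Things in the scene. Friction and masses are not known exactly. Their poses are not given: they have to be found in the camera images.
- blank: brass rectangular blank lying flat on the plate, 40 mm (its x) by 60 mm (its y), 14 mm thick, 0.2 to 0.35 kg, with two 7 mm holes; origin at the centre of its underside. Its centre starts 57 to 95 mm from the rail's face and 162 to 205 mm from the stop's face, turned up to 0.45 rad from square. A few newtons slide it; askew on the rail it may wedge until pushed at the end that stands off.
- plate: fixed aluminium plate on the table, 240 mm (x) by 340 mm (y) by 20 mm thick; origin at the centre of its underside. By its far (+x) edge a dark steel rail, 24 mm wide, 18 mm above the plate's top, runs along y; its straight face looks to -x and reaches 308 mm back from the stop. At its +y end a steel end stop, as high, faces -y and runs 60 mm from the rail to -x.
- corner (a point): inner corner of the pocket, where the rail's face and the stop's face meet, at the height of the plate's top; axes as the plate's. The blank is home when square to the plate with its centre 20 mm to -x and 30 mm to -y of this point.
- cheek (a point): end of the cheek's straight inner face, at plate-top height, 44 mm to -x and 30 mm to -y of the corner. The steel cheek, 16 mm thick and 18 mm high, runs from here to the stop, parallel to the rail; a flared lead-in goes on 17 mm to -y. Rail, stop and cheek form a pocket 44 mm wide, open to -y; the blank at home sticks half out of it.
- slug: bystander: upright round brass slug, 36 mm diameter, 25 mm high, standing loose on the plate away from the rail, outside the cheek or near the plate's other (-y) end; origin at the centre of its underside. Leave alone.
- block: bystander: upright square steel block, 25 by 25 mm, 40 mm high, standing loose on the plate at the other of these two places (it and the slug swap at random); origin at the centre of its underside. Leave alone.
- pliers: bystander: pliers with green grips, about 155 mm long, 15 mm high, lying on the table right of the plate; origin near the middle. Leave alone.
- spanner: bystander: steel spanner, 160 mm long, lying on the table right of the plate. Leave alone.
- relay: bystander: small black and red relay, 28 by 21 mm, 46 mm high, standing on the table left of the plate. Leave alone.
- collet_nut: bystander: steel collet nut, a ring of 32 mm diameter, 20 mm high, on the table left of the plate. Leave alone.
- oil: bystander: small white oil bottle with a black cap, 48 mm diameter, 110 mm high, standing on the table left of the plate. Leave alone.
Things that resemble listed ones, but are neither listed nor needed, are in the scene too. What is shaped like the blank but green is not meant.

How it is judged:
By the outcome, as a careful person would: the job done as asked, in the order asked, and still so for the second after the job is handed in, with the robot touching nothing.
It also fails if it takes over 54 s, if anything falls off the work surface, if the arm or the gripper's body presses on something with over 40 N, if the wrist force passes 120 N, or if a joint passes its speed limit or range.

## Robot

A 6-joint arm with a two-finger parallel gripper is mounted at the origin on the work surface. World frame = base frame: x ahead of the robot, y to its left, z up, the work surface at z = 0. Lengths are in mm, angles in rad, forces in N, time in s.
With the tool pointing down it reaches from about 325 to 750 mm from the base axis. Payload 7.6 kg.
Tool frame: the origin (TCP) lies between the finger pads; the fingertips stand 8 mm ahead of it and the grasp point (between the pads) lies 11 mm behind it; z points along the fingers, x is the direction in which the jaws open and shut, and the axes are right-handed (so a half turn about z gives the same grasp; the last joint's range is limited). The gripper opens to 85 mm and grips with 20 to 120 N. Pads are 22 mm wide; open, the fingers measure 114 mm over their backs; the gripper's body (76 mm by 85 mm) begins 54 mm behind the grasp point. The pads swing forward as they close: fully open they stand 13 mm farther back than shut.
Start: joints at [-1.25, 0.052, 1.401, -0, 1.689, -0.07], TCP at [200.013, -485.427, 239.323] pointing down, gripper open.
Joint ranges: [-2.9, 2.9], [-0.91, 2.17], [0.12, 2.37], [-1.06, 4.2], [0.26, 2.73], [-2.93, 2.93]. Speed limits (rad/s): [2.57, 2.57, 3.01, 3.14, 3.14, 3.14].

## Interface

Orientations are given as [roll, pitch, yaw] about the fixed x, y, z axes, in that order (R = Rz(yaw) Ry(pitch) Rx(roll)).
In Python, from bench import manip, capture, get_calibration gives the robot as it stands. The module is installed in compiled form; this text tells all that it offers.
- The arm moves only by the tool carry_out, never from a script. Its argument "deltas" is a list of rows, each a list of 7 numbers: the shift along the tool's x, y, z each as a share of 0.12 m, from -1 to 1, then the turn, a rotation vector about the tool's x, y, z each as a share of 30 degrees, from -1 to 1, then the closure in counts, from 0 (fully open) to 255 (shut). In form: [[dx, dy, dz, ax, ay, az, grip], ...]. A call has exactly 8 rows; each row is the pose to reach, as a shift and turn from the pose commanded when the call began, along the tool's axes at that moment; what a row does not reach only later rows make up. A row lasts 1/8 s, in which the tool goes at most 62.5 mm and 10.7 degrees, less where a joint would pass 70% of its speed; a pose out of reach is approached as far as the arm can. A call with a number of a shift or a turn outside -1 to 1 is refused whole. A call with a gripper value outside its range is refused whole. The fingers move at their own pace and stop on an object; "squeeze" is the grip in N (left out, the last holds). Time passes only in rows, so rows that repeat a pose let the fingers close, or fill a call up. It gives the time, the measured TCP pose, the force and the opening at its end, in the units of the state.
- manip.read_state(): the state, without advancing time (a new reading comes with each control period).
- capture(name): name is "scene" or "top" or "wrist"; returns (picture, depth): 384x512x3 uint8, red, green, blue; 384x512 float32, mm along the optical axis (not along the pixel's ray), 0 where there is no reading.
- get_calibration(name): a dict with "fov_y" (degrees; the focal length in pixels is half the picture's height over the tangent of half this angle, whatever the lens; pixels are square), "cx", "cy" (the principal point, pixels), "extrinsics" (4x4, takes a point from world to camera coordinates); the wrist camera has in their place "T_tool_cam" (4x4, takes a point from camera to tool coordinates, whose origin is the TCP and whose axes are the tool frame's). Camera axes: x right, y up, looking along -z (the intrinsics and any distortion apply to the point x, -y, -z); pixel columns grow to the right and rows downward; lengths in mm; the calibration is good to about 2 mm. A picture is of the moment at which its call begins: read the wrist's pose just before it. get_calibration takes no time and is no camera call.
- manip.close_job(): hands the job in, once; it reports no verdict.
The state is a dict: "clock": time; "qpos": joint angles; "qvel": joint speeds; "joint_efforts": joint torques, N m; "ee_pos": TCP position; "eef_rot": TCP orientation; "wrist_force": force on the tool from outside, world axes, zero at the start; "ft_torque": the same for the moment, N m; "grip_width": finger opening in mm.
Only numpy, scipy, OpenCV 4.12 (cv2) and the standard library are available. Lean on these libraries where they do the work, as an engineer would, in place of code of your own. Each camera call takes 0.05 s, during which the arm holds its last target. There are 200 camera calls.

## Working session

There is one attempt and no reset: what is moved stays moved. The work goes in short steps, Python scripts to look and compute and a tool call to move; the robot and the scene stay as the last step left them, time stands still between calls to the robot, and variables do not carry over. Pictures are saved under pics/ and viewed, about 8 in all and at most 12, crops included, and the job is handed in when it is done.

Besides the shell and the picture viewer there is one more tool, called after "Request:" as name(argument=value, ...), one argument or row to a line, values as JSON. carry_out: Moves the arm, as the interface text tells. Shift numbers are shares of 0.12 m and turn numbers shares of 30 degrees, none past 1 either way. Its arguments: {"type":"object","properties":{"deltas":{"type":"array","items":{"type":"array","items":{"type":"number"}}},"squeeze":{"type":"number"}},"required":["deltas"]}

```bash
mkdir -p pics; cat > h.py <<'E'
import numpy as np, cv2
from bench import manip, capture, get_calibration
def save(n,im): cv2.imwrite('pics/'+n+'.png',im[:,:,::-1])
def ray(cal,u,v,z,T=None):
    f=192/np.tan(np.radians(cal['fov_y'])/2)
    M=np.linalg.inv(np.array(cal['extrinsics'])) if T is None else T
    d=np.array([(u-cal['cx'])/f,-(v-cal['cy'])/f,-1]); d=M[:3,:3]@d; o=M[:3,3]
    return o+d*(z-o[2])/d[2]
def proj(cal,P):
    f=192/np.tan(np.radians(cal['fov_y'])/2)
    p=np.array(cal['extrinsics'])@np.append(P,1); return cal['cx']+f*p[0]/-p[2], cal['cy']-f*p[1]/-p[2]
E
python3 - <<'E'
from h import *
for n in('scene','top'):
    im,d=capture(n); save(n+'0',im); np.savez(n+'0.npz',im=im,d=d); print(get_calibration(n))
print(get_calibration('wrist')); print(manip.read_state())
E
```

```text
{'fov_y': 47.80945489735437, 'cx': 256.408906254819, 'cy': 192.23637088835062, 'extrinsics': array([[-8.82096718e-01,  4.70781767e-01, -1.64288802e-02,
         4.43328543e+02],
       [-2.96031284e-01, -5.26865883e-01,  7.96729452e-01,
         9.94911868e+01],
       [ 3.66429883e-01,  7.07655897e-01,  6.04112797e-01,
        -1.38976519e+03],
       [ 0.00000000e+00,  0.00000000e+00,  0.00000000e+00,
         1.00000000e+00]])}
{'fov_y': 44.237147664626534, 'cx': 268.0927113853263, 'cy': 191.87907788536614, 'extrinsics': array([[ 2.40908463e-02, -9.99644087e-01,  1.14599080e-02,
        -2.72433584e+01],
       [ 9.89983127e-01,  2.54500608e-02,  1.38872971e-01,
        -4.73398015e+02],
       [-1.39115200e-01,  7.99954817e-03,  9.90243893e-01,
        -1.22142266e+03],
       [ 0.00000000e+00,  0.00000000e+00,  0.00000000e+00,
         1.00000000e+00]])}
{'fov_y': 69.44871680376144, 'cx': 254.15311507775954, 'cy': 190.09341467388091, 'T_tool_cam': array([[ 9.99998929e-01, -1.32922431e-03,  6.12457144e-04,
        -1.61039667e-01],
       [-1.06174027e-03, -9.46905682e-01, -3.215
[... 201 characters left out ...]
+00]])}
{'clock': 0.1, 'qpos': array([-1.25031429e+00,  5.28219482e-02,  1.40164949e+00,  2.53619151e-05,
        1.68858692e+00, -7.03100526e-02]), 'qvel': array([-9.97813594e-05, -6.05635105e-05, -3.32925207e-03,  2.89756421e-05,
        2.11847231e-03, -8.61656564e-05]), 'joint_efforts': array([ 1.28120337e-03, -3.82582140e+01, -3.60985565e+01, -1.06332907e-04,
        4.82253716e-03, -1.32394413e-05]), 'ee_pos': array([ 199.92403065, -485.16218083,  238.51814856]), 'eef_rot': array([-3.14146456e+00,  1.46031185e-03, -1.18000118e+00]), 'wrist_force': array([-0.20833348, -0.37862622, -0.42467246]), 'ft_torque': array([ 0.06932908, -0.00212353,  0.00518222]), 'grip_width': 85.8628316325544}
```

View pics/top0.png

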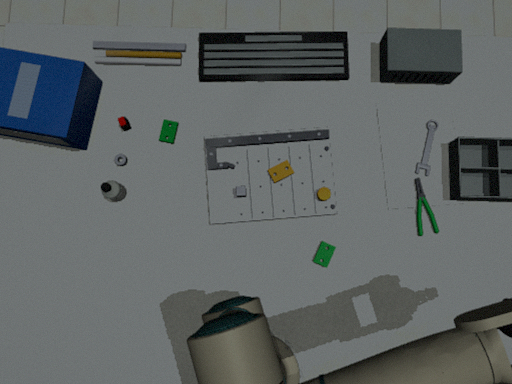

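View pics/scene0.png

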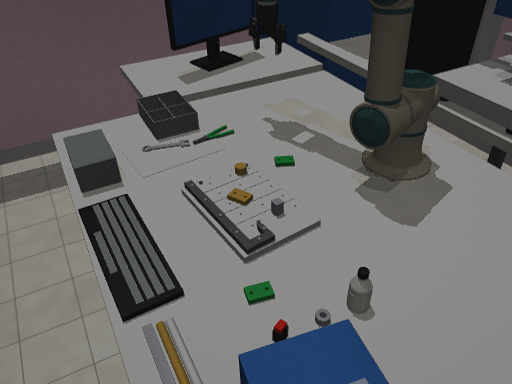

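Top view: the orange blank with two holes is at (281,171). Things it could be taken for: green plates at (169,131) and (324,254), and the round brass slug at (324,194). The grey block is at (240,191). The rail runs from (210,142) to (329,134), with the stop and cheek near (215,155). Next comes a crop check and the rough measurement.

```bash
cat >> h.py <<'E'
def blank_rect(im,cal,z,T=None,roi=None):
    hsv=cv2.cvtColor(im,cv2.COLOR_RGB2HSV); m=cv2.inRange(hsv,(10,110,70),(32,255,255))
    if roi: k=np.zeros_like(m); k[roi[1]:roi[3],roi[0]:roi[2]]=255; m&=k
    cs,_=cv2.findContours(m,cv2.RETR_EXTERNAL,cv2.CHAIN_APPROX_NONE)
    out=[]
    for c in cs:
        if cv2.contourArea(c)<100: continue
        P=np.array([ray(cal,u,v,z,T)[:2] for u,v in c[:,0,:]],np.float32)
        out.append((c[:,0].mean(0).round(),cv2.minAreaRect(P)))
    return out
E
python3 - <<'E'
from h import *
cal=get_calibration('top'); D=np.load('top0.npz'); im,d=D['im'],D['d']
for o in blank_rect(im,cal,34,roi=(200,120,345,230)): print(o)
for n,(u,v),z in [('rail+y outer',(207,139),38),('rail far end outer',(329,130),38),('rail face end',(329,138),38),('plate bl',(210,223),20),('plate br',(337,214),20),('block',(240,189),60),('slug',(324,193),45)]:
    print(n,ray(cal,u,v,z).round(), d[v,u])
save('crop0',cv2.resize(im[120:230,195:345],None,fx=5,fy=5,interpolation=cv2.INTER_CUBIC))
E
```

```text
(array([324., 193.]), ((473.56951904296875, -163.2501678466797), (32.1016845703125, 33.63130569458008), 28.062307357788086))
(array([280., 171.]), ((530.9205932617188, -47.068782806396484), (39.862060546875, 59.91438674926758), 28.424711227416992))
rail+y outer [612. 152.  38.] 1268.953
rail far end outer [ 646. -176.   38.] 1313.0597
rail face end [ 624. -176.   38.] 1296.0397
plate bl [388. 137.  20.] 1256.9197
plate br [ 421. -201.   20.] 1280.0414
block [476.  58.  60.] 1229.3508
slug [ 473. -163.   45.] 1239.5549
```

View pics/crop0.png

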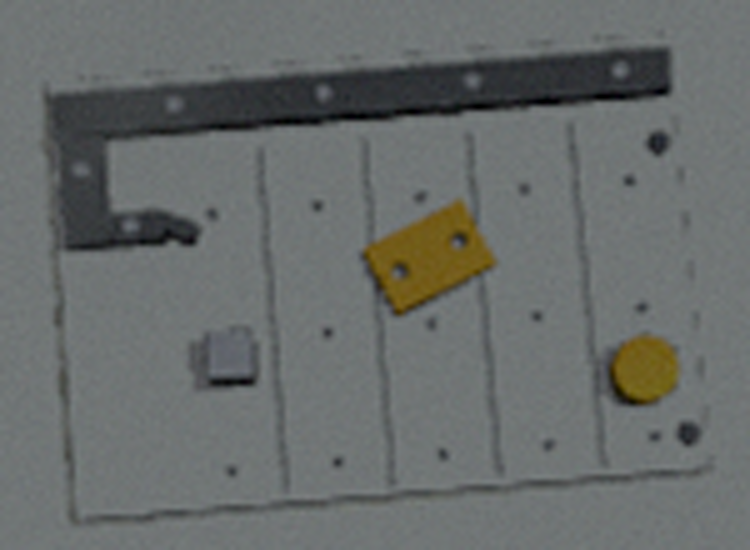

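The crop confirms that the brass blank, with two holes, is the 40x60 thing centred at about (531,-47). It is turned about +22° relative to the rail. Its size measured 39.9 x 59.9, so the choice is good. I'm moving to a hover on the robot side of it.

Request:
carry_out(
  deltas=[
    [-0.08, -0.11, 0, 0, 0, 0, 100],
    [-0.16, -0.22, 0, 0, 0, 0, 190],
    [-0.23, -0.32, 0, 0, 0, 0, 190],
    [-0.31, -0.43, 0, 0, 0, 0, 190],
    [-0.39, -0.54, 0, 0, 0, 0, 190],
    [-0.46, -0.65, 0, 0, 0, 0, 190],
    [-0.54, -0.76, 0, 0, 0, 0, 190],
    [-0.62, -0.86, 0, 0, 0, 0, 190],
  ],
)

```text
clock: 1.1
ee_pos: [267.6, -376.4, 239.3]
eef_rot: [3.142, -0.0, -1.18]
wrist_force: [-1.0, -0.9, -0.5]
grip_width: 22.0
```

Request:
carry_out(
  deltas=[
    [-0.08, -0.11, 0, 0, 0, 0, 190],
    [-0.16, -0.22, 0, 0, 0, 0, 190],
    [-0.23, -0.32, 0, 0, 0, 0, 190],
    [-0.31, -0.43, 0, 0, 0, 0, 190],
    [-0.39, -0.54, 0, 0, 0, 0, 190],
    [-0.46, -0.65, 0, 0, 0, 0, 190],
    [-0.54, -0.76, 0, 0, 0, 0, 190],
    [-0.62, -0.86, 0, 0, 0, 0, 190],
  ],
)

```text
clock: 2.1
ee_pos: [334.7, -268.3, 239.3]
eef_rot: [3.142, -0.0, -1.18]
wrist_force: [0.7, 1.0, 0.3]
grip_width: 21.7
```

Request:
carry_out(
  deltas=[
    [-0.08, -0.11, 0, 0, 0, 0, 190],
    [-0.16, -0.22, 0, 0, 0, 0, 190],
    [-0.23, -0.32, 0, 0, 0, 0, 190],
    [-0.31, -0.43, 0, 0, 0, 0, 190],
    [-0.39, -0.54, 0, 0, 0, 0, 190],
    [-0.46, -0.65, 0, 0, 0, 0, 190],
    [-0.54, -0.76, 0, 0, 0, 0, 190],
    [-0.62, -0.86, 0, 0, 0, 0, 190],
  ],
)

```text
clock: 3.1
ee_pos: [401.7, -160.3, 239.3]
eef_rot: [3.142, -0.0, -1.18]
wrist_force: [0.3, 0.6, 0.2]
grip_width: 21.8
```

Request:
carry_out(
  deltas=[
    [-0.08, -0.11, 0.08, 0, 0, 0.08, 190],
    [-0.16, -0.22, 0.15, 0, 0, 0.16, 190],
    [-0.23, -0.32, 0.22, 0, 0, 0.24, 190],
    [-0.31, -0.43, 0.3, 0, 0, 0.32, 190],
    [-0.39, -0.54, 0.37, 0, 0, 0.4, 190],
    [-0.46, -0.65, 0.45, 0, 0, 0.48, 190],
    [-0.62, -0.86, 0.58, 0, 0, 0.55, 190],
    [-0.62, -0.86, 0.58, 0, 0, 0.55, 190],
  ],
)

```text
clock: 4.1
ee_pos: [468.2, -51.3, 168.3]
eef_rot: [3.139, 0.001, -1.466]
wrist_force: [-0.9, -0.3, -0.3]
grip_width: 21.9
```

```bash
python3 - <<'E'
from h import *
from scipy.spatial.transform import Rotation as R
s=manip.read_state(); print(s['clock'],s['ee_pos'],s['eef_rot'],s['grip_width'])
im,d=capture('wrist'); save('w1',im)
T=np.eye(4); T[:3,:3]=R.from_euler('xyz',s['eef_rot']).as_matrix(); T[:3,3]=s['ee_pos']; T=T@get_calibration('wrist')['T_tool_cam']
np.savez('w1.npz',im=im,d=d,T=T)
for o in blank_rect(im,get_calibration('wrist'),34,T): print(o)
E
```

```text
4.1 [468.21304854 -51.32443755 168.29215584] [ 3.13895800e+00  9.01488846e-04 -1.46566899e+00] 21.949638928719704
(array([365., 190.]), ((471.0571594238281, -164.85302734375), (35.89584732055664, 34.3114013671875), 53.9039192199707))
(array([256., 115.]), ((532.63916015625, -45.603973388671875), (39.30721664428711, 59.24817657470703), 28.849611282348633))
```

View pics/w1.png

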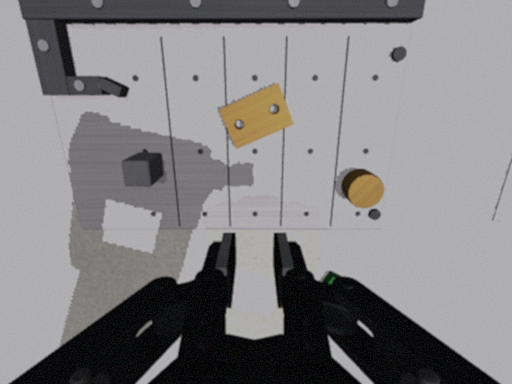

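The wrist view shows the blank at (256,115), the rail's lower edge near row 22, the corner near (68,23), the block at (142,170) and the slug at (365,188). The blank agrees with the top view to 2 mm. Now I'll fit the rail and the stop.

```bash
cat >> h.py <<'E'
def fit_edges(im,cal,T):
    g=cv2.GaussianBlur(cv2.cvtColor(im,cv2.COLOR_RGB2GRAY),(3,3),0).astype(float)
    return g
E
python3 - <<'E'
from h import *
D=np.load('w1.npz'); im,T=D['im'],D['T']; cal=get_calibration('wrist')
g=cv2.cvtColor(im,cv2.COLOR_RGB2GRAY).astype(float)
print(g[5:32,240].astype(int), g[60,55:85].astype(int))
# rail face: strongest dark->light step going down, rows 15..32 ; stop: dark->light going right, rows 30..70
gy=np.diff(g,axis=0); gx=np.diff(g,axis=1)
R_=np.array([ray(cal,u,15+np.argmax(gy[15:32,u])+.5,20,T)[:2] for u in range(90,405,5)])
S_=np.array([ray(cal,50+np.argmax(gx[v,50:90])+.5,v,20,T)[:2] for v in range(32,72,3)])
def fit(P): 
    vx,vy,x,y=cv2.fitLine(P.astype(np.float32),cv2.DIST_HUBER,0,.01,.01).ravel(); return np.array([vx,vy]),np.array([x,y])
r,rp=fit(R_); s,sp=fit(S_)
if r[1]<0:r=-r
print('rail dir',r,'yaw',np.degrees(np.arctan2(-r[0],r[1])),'stop dir',s)
t=np.linalg.solve(np.c_[r,-s],sp-rp); C=rp+r*t[0]; print('corner',C,'resid',np.std((R_-rp)@[r[1],-r[0]]))
ux=np.array([r[1],-r[0]])
b=np.array([532.6,-45.6]); print('blank in corner frame',(b-C)@ux,(b-C)@r)
ct=get_calibration('top'); print('top: corner',ray(ct,216,147.6,20),'end',ray(ct,329,139,20), proj(ct,np.r_[C,20]))
E
```

```text
[ 74  71  69  73  75  70  74  75  74  77  73  75  67  45  25  18  13  41
  99 152 167 169 170 174 174 175 173] [ 69  71  71  73  77  73  60  38  24  24  17  20  35  20  27  17  18  60
 113 163 170 175 174 174 173 173 175 175 176 175]
rail dir [-0.10555068  0.9944139 ] yaw 6.058894 stop dir [0.99495935 0.10027879]
corner [594.7753  132.92093] resid 0.318913108244919
blank in corner frame -80.67101758140431 -170.96104728393183
top: corner [593.56101625 128.82847405  20.        ] end [ 625.83924558 -178.33648488   20.        ] (np.float64(214.5103430834357), np.float64(147.12383067796867))
```

The corner is at (594.8,132.9) with the plate yawed 6.0°, and the blank lies 80.7 and 171 mm from the faces, both within the stated ranges. The tool axes now match the plate, so I'm descending behind the blank.

Request:
carry_out(
  deltas=[
    [-0.01, 0, 0.15, 0, 0, 0, 190],
    [-0.02, 0, 0.3, 0, 0, 0, 190],
    [-0.03, 0, 0.45, 0, 0, 0, 190],
    [-0.04, 0, 0.6, 0, 0, 0, 190],
    [-0.05, 0, 0.75, 0, 0, 0, 190],
    [-0.05, 0, 0.9, 0, 0, 0, 190],
    [-0.05, 0, 1.0, 0, 0, 0, 190],
    [-0.05, 0, 1.0, 0, 0, 0, 190],
  ],
)

```text
clock: 5.15
ee_pos: [467.0, -47.2, 48.7]
eef_rot: [3.14, 0.0, -1.468]
wrist_force: [0.0, 0.5, -0.1]
grip_width: 22.1
```

Request:
carry_out(
  deltas=[
    [0, 0, 0.05, 0, 0, 0, 190],
    [0, 0, 0.1, 0, 0, 0, 190],
    [0, 0, 0.14, 0, 0, 0, 190],
    [0, -0.04, 0.14, 0, 0, 0, 190],
    [0, -0.08, 0.14, 0, 0, 0, 190],
    [0, -0.12, 0.14, 0, 0, 0, 190],
    [0, -0.16, 0.14, 0, 0, 0, 190],
    [0, -0.2, 0.14, 0, 0, 0, 190],
  ],
)

```text
clock: 6.15
ee_pos: [491.9, -44.5, 32.9]
eef_rot: [3.141, -0.0, -1.468]
wrist_force: [-1.6, 0.9, 0.3]
grip_width: 21.8
```

Request:
carry_out(
  deltas=[
    [0, -0.05, 0, 0, 0, 0, 190],
    [0, -0.11, 0, 0, 0, 0, 190],
    [0, -0.17, 0, 0, 0, 0, 190],
    [0, -0.23, 0, 0, 0, 0, 190],
    [0, -0.29, 0, 0, 0, 0, 190],
    [0, -0.34, 0, 0, 0, 0, 190],
    [0, -0.38, 0, 0, 0, 0, 190],
    [0, -0.42, 0, 0, 0, 0, 190],
  ],
)

```text
clock: 7.15
ee_pos: [542.0, -39.4, 32.8]
eef_rot: [3.141, -0.0, -1.468]
wrist_force: [-2.4, 0.2, 0.8]
grip_width: 21.7
```

```bash
cat >> h.py <<'E'
from scipy.spatial.transform import Rotation as Ro
C=np.array([594.8,132.9]); r=np.array([-.105,.9945]); ux=np.array([.9945,.105])
def look(n):
    s=manip.read_state(); im,d=capture('wrist'); save(n,im); cal=get_calibration('wrist')
    T=np.eye(4); T[:3,:3]=Ro.from_euler('xyz',s['eef_rot']).as_matrix(); T[:3,3]=s['ee_pos']; T=T@cal['T_tool_cam']
    t=s['ee_pos'][:2]-C
    print(round(s['clock'],2),'tcp plate',(t@ux).round(1),(t@r).round(1),'z',s['ee_pos'][2].round(1),'F',(s['wrist_force'][:2]@np.c_[ux,r]).round(1))
    for nm,c_,T_,i_ in(('wrist',cal,T,im),('top',get_calibration('top'),None,None)):
        if i_ is None: i_=capture('top')[0]; roi=(200,120,345,230)
        else: roi=None
        for c,(p,wh,a) in blank_rect(i_,c_,34,T_,roi): print(nm,c,((p-C)@ux).round(1),((p-C)@r).round(1),np.round(wh,1),round((a-6.03+45)%90-45,1))
E
python3 -c "
from h import *; look('w2')"
```

```text
7.15 tcp plate -70.6 -165.8 z 32.8 F [-2.4  0.5]
wrist [286. 199.] -38.8 -182.1 [40.7 59.4] -1.6
top [324. 193.] -151.7 -281.8 [32.1 33.6] 22.0
```

View pics/w2.png

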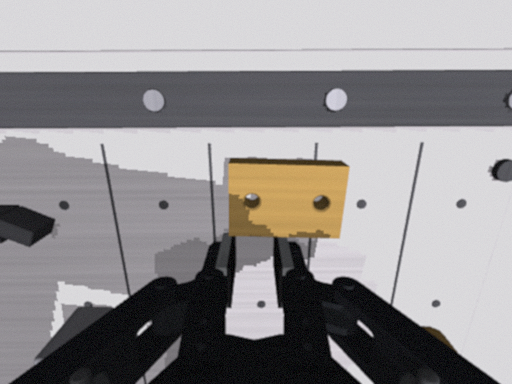

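The blank now lies square against the two fingertips at (286,199), 18.8 mm off the rail and a little -y of the pusher. I'll back off, re-centre the pusher and push it flush.

Request:
carry_out(
  deltas=[
    [0, 0.05, 0, 0, 0, 0, 190],
    [0.07, 0.05, 0, 0, 0, 0, 190],
    [0.13, 0.05, 0, 0, 0, 0, 190],
    [0.13, 0, 0, 0, 0, 0, 190],
    [0.13, -0.04, 0, 0, 0, 0, 190],
    [0.13, -0.08, 0, 0, 0, 0, 190],
    [0.13, -0.12, 0, 0, 0, 0, 190],
    [0.13, -0.14, 0, 0, 0, 0, 190],
  ],
)

```text
clock: 8.25
ee_pos: [560.3, -53.1, 32.8]
eef_rot: [3.141, -0.0, -1.468]
wrist_force: [-2.1, -0.8, 3.6]
grip_width: 21.6
```

Request:
carry_out(
  deltas=[
    [0, -0.005, 0, 0, 0, 0, 190],
    [0, -0.01, 0, 0, 0, 0, 190],
    [0, -0.015, 0, 0, 0, 0, 190],
    [0, -0.02, 0, 0, 0, 0, 190],
    [0, -0.025, 0, 0, 0, 0, 190],
    [0, -0.03, 0, 0, 0, 0, 190],
    [0, -0.03, 0, 0, 0, 0, 190],
    [0, -0.03, 0, 0, 0, 0, 190],
  ],
)

```text
clock: 9.25
ee_pos: [562.1, -53.1, 32.8]
eef_rot: [3.137, 0.0, -1.468]
wrist_force: [-11.1, -0.8, 6.9]
grip_width: 21.8
```

```bash
python3 -c "
from h import *; look('w3')"
```

```text
9.25 tcp plate -52.0 -181.5 z 32.8 F [-11.1   0.4]
wrist [253. 200.] -21.3 -180.9 [39.4 59.5] 0.5
top [324. 193.] -151.7 -281.8 [32.1 33.6] 22.0
```

It's flush: the push stalled at 11 N with the blank at x -21.3 and 0.5° off square. Next I'll back off, shut the fingers and go round to the -y end.

Request:
carry_out(
  deltas=[
    [0, 0.05, 0, 0, 0, 0, 190],
    [0, 0.1, 0, 0, 0, 0, 190],
    [0, 0.12, 0, 0, 0, 0, 255],
    [0.12, 0.12, 0, 0, 0, 0, 255],
    [0.24, 0.12, 0, 0, 0, 0, 255],
    [0.36, 0.12, 0, 0, 0, 0, 255],
    [0.48, 0.12, 0, 0, 0, 0, 255],
    [0.48, 0.12, 0, 0, 0, 0, 255],
  ],
)

```text
clock: 10.35
ee_pos: [555.3, -112.9, 32.9]
eef_rot: [-3.141, -0.0, -1.47]
wrist_force: [-0.4, 0.9, 0.4]
grip_width: -0.2
```

Request:
carry_out(
  deltas=[
    [0, -0.06, 0, 0, 0, 0, 255],
    [0, -0.12, 0, 0, 0, 0, 255],
    [0, -0.18, 0, 0, 0, 0, 255],
    [0, -0.24, 0, 0, 0, 0, 255],
    [0, -0.3, 0, 0, 0, 0, 255],
    [0, -0.35, 0, 0, 0, 0, 255],
    [0, -0.35, 0, 0, 0, 0, 255],
    [0, -0.35, 0, 0, 0, 0, 255],
  ],
)

```text
clock: 11.35
ee_pos: [596.8, -107.3, 32.8]
eef_rot: [3.141, -0.0, -1.468]
wrist_force: [-0.2, 0.2, 0.0]
grip_width: -0.0
```

```bash
python3 -c "
from h import *; look('w4')"
```

```text
11.35 tcp plate -23.2 -239.1 z 32.8 F [-0.1  0.2]
wrist [149. 250.] -21.5 -180.8 [37.9 60.6] -0.0
```

View pics/w4.png

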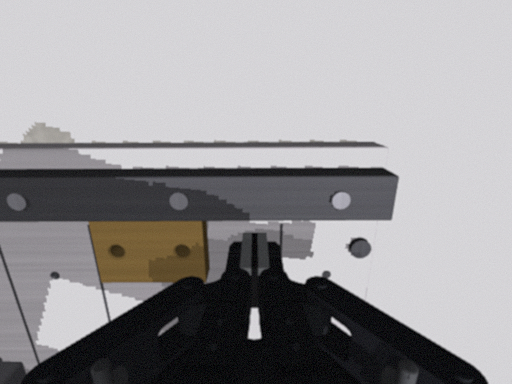

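The blank is flush to the rail, at image (150,250), and the shut fingers stand at its -y end. Now I slide it along the rail, edging slightly toward the rail.

Request:
carry_out(
  deltas=[
    [-0.04, 0, 0, 0, 0, 0, 255],
    [-0.07, 0, 0, 0, 0, 0, 255],
    [-0.1, 0, 0, 0, 0, 0, 255],
    [-0.14, 0, 0, 0, 0, 0, 255],
    [-0.19, -0.002, 0, 0, 0, 0, 255],
    [-0.24, -0.004, 0, 0, 0, 0, 255],
    [-0.29, -0.006, 0, 0, 0, 0, 255],
    [-0.34, -0.008, 0, 0, 0, 0, 255],
  ],
)

```text
clock: 12.45
ee_pos: [593.2, -67.0, 32.9]
eef_rot: [3.14, -0.001, -1.468]
wrist_force: [-3.3, -4.9, 1.1]
grip_width: -0.3
```

```bash
python3 -c "
from h import *; look('w5')"
```

```text
12.45 tcp plate -22.5 -198.6 z 32.9 F [-3.8 -4.5]
wrist [175. 249.] -21.8 -156.2 [38.7 60.2] -0.1
top [324. 193.] -151.7 -281.8 [32.1 33.6] 22.0
```

Request:
carry_out(
  deltas=[
    [-0.05, -0.002, 0, 0, 0, 0, 255],
    [-0.1, -0.004, 0, 0, 0, 0, 255],
    [-0.15, -0.005, 0, 0, 0, 0, 255],
    [-0.2, -0.006, 0, 0, 0, 0, 255],
    [-0.26, -0.007, 0, 0, 0, 0, 255],
    [-0.32, -0.008, 0, 0, 0, 0, 255],
    [-0.37, -0.009, 0, 0, 0, 0, 255],
    [-0.42, -0.01, 0, 0, 0, 0, 255],
  ],
)

```text
clock: 13.55
ee_pos: [589.1, -16.9, 32.8]
eef_rot: [3.14, -0.001, -1.468]
wrist_force: [-4.1, -6.9, 2.4]
grip_width: 0.4
```

```bash
python3 -c "
from h import *; look('w6')"
```

```text
13.55 tcp plate -21.4 -148.4 z 32.8 F [-4.8 -6.4]
wrist [175. 251.] -21.6 -106.2 [37.9 60.3] 0.6
top [324. 193.] -151.3 -281.9 [33.7 32.4] 39.8
```

View pics/w6.png

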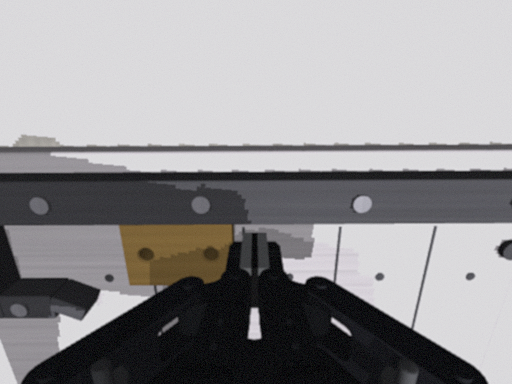

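Still flush on the rail at (178,252), with the cheek's lead-in clear at (75,298). I'll continue and slow down near the stop.

Request:
carry_out(
  deltas=[
    [-0.05, 0, 0, 0, 0, 0, 255],
    [-0.1, 0, 0, 0, 0, 0, 255],
    [-0.15, 0, 0, 0, 0, 0, 255],
    [-0.2, 0, 0, 0, 0, 0, 255],
    [-0.25, 0, 0, 0, 0, 0, 255],
    [-0.3, 0, 0, 0, 0, 0, 255],
    [-0.35, 0, 0, 0, 0, 0, 255],
    [-0.4, 0, 0, 0, 0, 0, 255],
  ],
)

```text
clock: 14.65
ee_pos: [584.4, 31.2, 32.8]
eef_rot: [3.14, -0.001, -1.468]
wrist_force: [-4.4, -5.6, 2.7]
grip_width: 0.3
```

Request:
carry_out(
  deltas=[
    [-0.03, 0, 0, 0, 0, 0, 255],
    [-0.06, 0, 0, 0, 0, 0, 255],
    [-0.09, 0, 0, 0, 0, 0, 255],
    [-0.11, 0, 0, 0, 0, 0, 255],
    [-0.13, 0, 0, 0, 0, 0, 255],
    [-0.15, 0, 0, 0, 0, 0, 255],
    [-0.17, 0, 0, 0, 0, 0, 255],
    [-0.19, 0, 0, 0, 0, 0, 255],
  ],
)

```text
clock: 15.65
ee_pos: [582.0, 53.7, 32.8]
eef_rot: [3.14, -0.001, -1.468]
wrist_force: [-3.5, -5.3, 3.6]
grip_width: -0.1
```

```bash
python3 -c "
from h import *; look('w7')"
```

```text
15.65 tcp plate -21.1 -77.4 z 32.8 F [-4.  -4.9]
wrist [174. 252.] -22.2 -34.8 [38.6 61.1] 0.7
top [324. 193.] -151.7 -281.8 [32.1 33.6] 22.0
```

Request:
carry_out(
  deltas=[
    [-0.007, 0, 0, 0, 0, 0, 255],
    [-0.014, 0, 0, 0, 0, 0, 255],
    [-0.02, 0, 0, 0, 0, 0, 255],
    [-0.025, 0, 0, 0, 0, 0, 255],
    [-0.03, 0, 0, 0, 0, 0, 255],
    [-0.035, 0, 0, 0, 0, 0, 255],
    [-0.04, 0, 0, 0, 0, 0, 255],
    [-0.04, 0, 0, 0, 0, 0, 255],
  ],
)

```text
clock: 16.75
ee_pos: [581.6, 57.3, 32.9]
eef_rot: [3.14, -0.003, -1.469]
wrist_force: [-3.3, -11.0, 2.3]
grip_width: -0.0
```

Request:
carry_out(
  deltas=[
    [-0.003, 0, 0, 0, 0, 0, 255],
    [-0.006, 0, 0, 0, 0, 0, 255],
    [-0.009, 0, 0, 0, 0, 0, 255],
    [-0.012, 0, 0, 0, 0, 0, 255],
    [-0.012, 0, 0, 0, 0, 0, 255],
    [-0.012, 0, 0, 0, 0, 0, 255],
    [-0.012, 0, 0, 0, 0, 0, 255],
    [-0.012, 0, 0, 0, 0, 0, 255],
  ],
)

```text
clock: 17.75
ee_pos: [581.6, 57.5, 32.9]
eef_rot: [3.14, -0.005, -1.469]
wrist_force: [-3.7, -14.6, 2.7]
grip_width: -0.0
```

```bash
python3 -c "
from h import *; look('w8')"
```

```text
17.75 tcp plate -21.1 -73.6 z 32.9 F [ -5.2 -14.2]
wrist [175. 252.] -22.2 -31.4 [38.7 61. ] 0.5
top [324. 193.] -151.7 -281.8 [32.1 33.6] 22.0
```

View pics/w8.png

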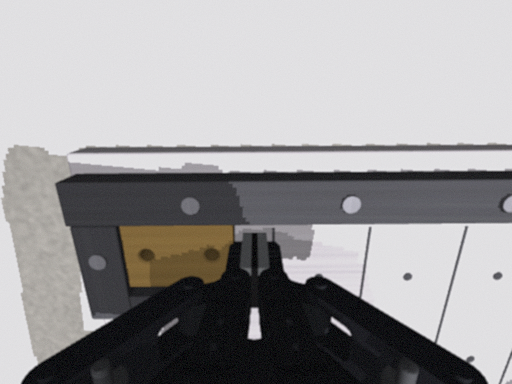

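The push stalled against the stop at 14 N, and the blank at (178,255) touches both the rail and the stop. I'll back straight off, then lift clear and check from above.

Request:
carry_out(
  deltas=[
    [0.02, 0.004, 0, 0, 0, 0, 255],
    [0.05, 0.004, 0, 0, 0, 0, 255],
    [0.1, 0.004, 0, 0, 0, 0, 255],
    [0.16, 0.004, 0, 0, 0, 0, 255],
    [0.22, 0.004, -0.15, 0, 0, 0, 255],
    [0.3, 0.01, -0.4, 0, 0, 0, 255],
    [0.4, 0.05, -0.7, 0, 0, 0, 255],
    [0.5, 0.1, -1.0, 0, 0, 0, 255],
  ],
)

```text
clock: 18.85
ee_pos: [576.2, -1.3, 155.6]
eef_rot: [-3.14, -0.0, -1.468]
wrist_force: [0.3, -0.0, 0.3]
grip_width: -0.3
```

Request:
carry_out(
  deltas=[
    [0.1, 0.12, 0, 0, 0, 0, 255],
    [0.2, 0.25, 0, 0, 0, 0, 255],
    [0.3, 0.37, 0, 0, 0, 0, 255],
    [0.4, 0.5, 0, 0, 0, 0, 255],
    [0.5, 0.62, 0, 0, 0, 0, 255],
    [0.6, 0.75, 0, 0, 0, 0, 255],
    [0.7, 0.88, 0, 0, 0, 0, 255],
    [0.7, 0.88, 0, 0, 0, 0, 255],
  ],
)

```text
clock: 19.85
ee_pos: [478.9, -96.0, 153.1]
eef_rot: [-3.141, -0.0, -1.47]
wrist_force: [0.8, 0.4, -0.1]
grip_width: -0.1
```

```bash
python3 - <<'E'
from h import *
look('w9')
im=capture('top')[0]; a=im[120:230,195:345]; w=cv2.imread('pics/w9.png')[:,:,::-1]
save('fin',np.vstack([cv2.resize(a,(512,376),interpolation=cv2.INTER_CUBIC)[:220],w]))
E
```

```text
19.85 tcp plate -139.3 -215.5 z 153.1 F [0.8 0.4]
wrist [322. 201.] -154.6 -281.6 [34.7 35.7] -0.1
wrist [34. 52.] -21.3 -30.9 [40.5 61.6] -0.2
top [227. 153.] -22.1 -32.3 [40.5 59.3] 0.4
```

View pics/fin.png

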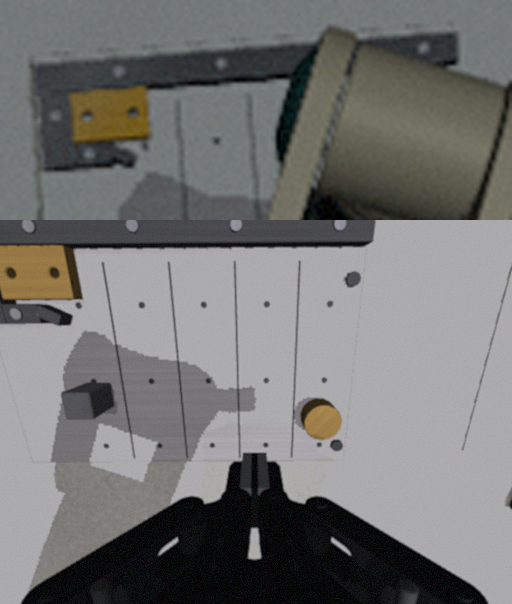

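```bash
python3 -c "
from h import *; print(manip.close_job())"
```

```text
the job is handed in; nothing more can be done
None
```

The brass blank is in the corner pocket, home against both the rail and the end stop, and the job is handed in at about 20 s on the robot's clock. I pushed it flat to the rail with two spread fingertips, where it stalled at about 11 N. I then shut the fingers and slid it along the rail until it stalled on the stop at about 14 N.

**Final position:** With the arm clear, the wrist camera put the blank's centre at (-21.3, -30.9) mm from the corner and 0.2° off square. The top camera gave (-22.1, -32.3) mm and 0.4°. The ideal is (-20, -30), so both readings sit 1–2 mm off, which is about the calibration error. While pressed on the rail it also read about -21.3 in x. The pusher's measured stop position puts its contact face about 59 mm from the stop, against 60 ideal.

**Contact on the way:** The fingers measured 4–5 N sideways at every check during the slide, so the blank stayed pressed to the rail. It was never lifted.

**Other things:** The slug measured the same in the top view before and after. The block looks unmoved in the last picture, but I did not measure it again. I did not check the pliers, spanner, relay, collet nut and oil bottle at the end; the arm's path stayed clear of them.

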